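Pry open the weight case and weigh down the glue-up

ROBOT

A 6-joint arm with a two-finger parallel gripper is mounted at the origin on a cart in front of the work surface, level with it; the furniture and walls round the work are solid. World frame = base frame: x ahead of the robot, y to its left, z up, the work surface at z = 0. Lengths are in mm, angles in rad, forces in N, time in s.
With the tool pointing down it reaches from about 275 to 1000 mm from the base axis. Payload 8.4 kg.
Tool frame: the origin (TCP) lies midway between the tips of the shut fingers; the grasp point (between the pads) lies 19 mm behind it (pinch_z is the distance from the TCP to the grasp point, in mm); x points along the fingers, y is the direction in which the jaws open and shut, and the axes are right-handed (so a half turn about x gives the same grasp; the last joint's range is limited). The gripper opens to 85 mm and grips with 20 to 120 N. Pads are 22 mm wide; open, the fingers measure 114 mm over their backs; the gripper's body (76 mm by 85 mm) begins 54 mm behind the grasp point. The pads swing forward as they close: fully open they stand 13 mm farther back than shut.
Start: joints at [-1.333, 0.353, 1.633, -0, 1.155, -0.002], TCP at [148.441, -607.119, 231.281] pointing down, gripper open.
Joint ranges: [-2.63, 2.63], [-0.92, 2.1], [0.06, 2.66], [-1.3, 4.44], [0, 2.69], [-3.02, 3.02]. Speed limits (rad/s): [2.22, 2.22, 2.79, 3.14, 3.14, 3.14].

INTERFACE

Orientations are given as a unit quaternion [w, x, y, z].
In Python, from cell import * gives the robot as it stands. The module is installed in compiled form; this text tells all that it offers.
- The arm moves only by the shell command python3 -m crank 'ROWS'. ROWS is a JSON object of lists of equal length, an entry for each row: "gripper": the finger opening in cm, from 0 to 8.54; "travel": the shift along the tool's x, y, z in cm, a list of three; "rotation": the turn, a rotation vector about the tool's x, y, z in degrees, a list of three. A call has 1 to 20 rows; each row shifts and turns the commanded pose from where the row before left it, along the tool's axes as they then stand; what a row does not reach is not made up. A row lasts 1/10 s, in which the tool goes at most 50 mm and 8.59 degrees, less where a joint would pass 70% of its speed; a pose out of reach is approached as far as the arm can. A call with a gripper value outside its range is refused whole. The fingers move at their own pace and stop on an object; the grip force is fixed at half the most. Time passes only in rows, so rows that do not move let the fingers close. It gives the time, the measured TCP pose, the force and the opening at its end, in the units of the state.
- get_obs(): the state, without advancing time (a new reading comes with each control period).
- camera(name): name is "side" or "top"; returns a dict with "pixels" (420x560x3 uint8, red, green, blue), "K" (3x3 intrinsics, pixels), "rvec" (rotation vector, rad) and "tvec" (3), from world to camera coordinates, as OpenCV has them. Camera axes: x right, y down, z forward; pixel columns grow to the right and rows downward; lengths in mm; the calibration is good to about 2 mm. A picture is of the moment at which its call begins. There is no depth.
- hand_in(): hands the job in, once; it reports no verdict.
The state is a dict: "clock": time; "joint_pos": joint angles; "dq": joint speeds; "joint_torque": joint torques, N m; "eef_pos": TCP position; "tcp_rot": TCP orientation; "ft_force": force on the tool from outside, world axes, zero at the start; "wrist_torque": the same for the moment, N m; "width": opening from 0.0 (shut) to 1.0 (fully open).
Only numpy, scipy, OpenCV 4.12 (cv2) and the standard library are available. Lean on these libraries where they do the work, as an engineer would, in place of code of your own. Each camera call takes 0.05 s, during which the arm holds its last target.

TASK

Use the palette knife to lever up the metal cover of the wooden weight case at the notch in its front edge until the cover swings fully open by itself, and lay the knife back down flat on the bench. Then take the larger of the two brass weights out of the case and set it gently upright on the middle of the kiln tile that lies across the two timber strips. Leave the case open, the smaller weight in it, and the tile and all else where they are.

Things in the scene. Friction and masses are not known exactly. Their poses are not given: they have to be found in the camera images.
- case: Wooden weight case, fixed to the bench, 100 (x) x 176 (y) x 58 mm high with the cover shut. Origin: centre of its underside; x points to its hinge (back), y to its left, z up. Walls 6 mm thick, their top 50 mm above the bench. On the inner floor, a grey insert with two round shallow pockets (30 mm wide, 4 mm deep, pocket floor 10 mm above the bench) at x = -6 mm, y = +34 and -34 mm; one brass weight stands in each, either way round.
- case_notch (a point): Middle of the pry notch, on the outer front face of the case 46 mm above the bench. The notch, dark inside and edged with brass (a brass wear plate is let into the wall just below it), is a 44 mm wide, 8 mm high cut-out in the upper edge of the front wall (from 42 to 50 mm above the bench), open above to the underside of the shut cover and through the 6 mm wall to the hollow inside. It is centred on the front face; the blade enters along the case's +x. Axes as the case's.
- cover_hinge (a point): Middle of the hinge line, on the upper back edge of the case 50 mm above the bench; the hinge runs along the case's y. Axes as the case's.
- cover (a joint): Hinge angle of the cover, a plain aluminium plate 100 x 176 x 8 mm (400 g) lying on the walls, flush with the case's outer faces. 0 = shut, 2.2 rad = fully open, leaning back. A hinge spring carries most of its weight: let go below about 0.76 rad (front edge raised 69 mm) it falls slowly shut again (about 0.5 N lifts it at the front edge); let go beyond that it swings fully open by itself, in about 1 s from 0.95 rad, and stays so.
- knife: Palette knife lying flat, 175 mm long, 50 g. Origin: on the underside of the knife, below its long axis, 125 mm behind the tip of the blade; x points to the blade tip, z up. Flat-sided pale wooden handle 16 mm wide, 14 mm high, from x = -60 to +40 mm; steel blade 16 mm wide, 2.5 mm thick, from +47 to +125 mm (rounded end), its mid-plane 7 mm above the underside. Grip the handle across its 16 mm width, e.g. at x = 0 to +10 mm.
- knife_tip (a point): End of the blade, on the mid-plane of the blade. Axes as the knife's.
- weight_large: The larger brass weight, 100 g, 26 mm diameter, 30 mm high: round body with a small knob on top; grip the round body near 10 mm above its foot. Origin: centre of its foot; z up.
- weight_small: The smaller brass weight, 21 mm diameter, 25 mm high, same form. Origin: centre of its foot; z up.
- tile: Kiln tile, sand-coloured slab 65 (x) x 90 (y) x 12 mm, 160 g, loose, lying across two timber strips 8 mm high (so its top is 20 mm above the bench). Origin: centre of its underside; z up.
- tub: Bystander: white plastic tub, 65 mm wide, 50 mm high. Origin: centre of its underside.
- tin: Bystander: low round brass-coloured tin, 76 mm wide, 26 mm high. Origin: centre of its underside.
- dish: Bystander: small white dish, 41 mm wide, 13 mm high. Origin: centre of its underside.
Things that resemble listed ones, but are neither listed nor needed, are in the scene too. What is shaped like the tile but black or turquoise is not meant.

How it is judged:
By the outcome, as a careful person would: the job done as asked, in the order asked, and still so for the second after the job is handed in, with the robot touching nothing.
It also fails if it takes over 64 s, if anything falls off the work surface, if the arm or the gripper's body presses on something with over 40 N, if the wrist force passes 120 N, or if a joint passes its speed limit or range.

## Working session

There is one attempt and no reset: what is moved stays moved. The work goes in short steps, Python scripts to look and compute and a shell command to move; the robot and the scene stay as the last step left them, time stands still between calls to the robot, and variables do not carry over. Pictures are saved under pics/ and viewed, and the job is handed in when it is done.

```bash
mkdir -p pics; cat > h.py <<'E'
from cell import *
import numpy as np, cv2
def snap(n,tag):
    c=camera(n); cv2.imwrite(f'pics/{tag}.png',c['pixels'][:,:,::-1]); np.save(f'pics/{tag}.npy',c,allow_pickle=True); return c
def load(tag): return np.load(f'pics/{tag}.npy',allow_pickle=True).item()
def ray(c,u,v):
    R,_=cv2.Rodrigues(np.array(c['rvec'],float)); t=np.array(c['tvec'],float).reshape(3)
    d=R.T@np.linalg.inv(np.array(c['K']))@np.array([u,v,1.]); o=-R.T@t
    return o,d/np.linalg.norm(d)
def onplane(c,u,v,z):
    o,d=ray(c,u,v); return o+d*(z-o[2])/d[2]
def tri(c1,p1,c2,p2):
    o1,d1=ray(c1,*p1);o2,d2=ray(c2,*p2)
    A=np.stack([d1,-d2],1); s=np.linalg.lstsq(A,o2-o1,rcond=None)[0]
    a=o1+s[0]*d1;b=o2+s[1]*d2
    return (a+b)/2,np.linalg.norm(a-b)
def proj(c,P):
    p,_=cv2.projectPoints(np.array(P,float).reshape(-1,3),np.array(c['rvec'],float),np.array(c['tvec'],float),np.array(c['K'],float),None); return p.reshape(-1,2)
def crop(tag,u0,v0,u1,v1,s,out):
    im=cv2.imread(f'pics/{tag}.png')[v0:v1,u0:u1]; cv2.imwrite(f'pics/{out}.png',cv2.resize(im,None,fx=s,fy=s,interpolation=cv2.INTER_CUBIC))
E
python3 - <<'E'
from h import *
o=get_obs(); print(o)
for n in('top','side'):
    c=snap(n,n+'0'); print(n,ray(c,280,210),c['K'])
E
```

```text
{'clock': 0.0, 'joint_pos': array([-1.33339681e+00,  3.53629486e-01,  1.63413064e+00,  8.60326668e-06,
        1.15521024e+00, -2.40461821e-03]), 'dq': array([-0.00022515,  0.00064887,  0.00149133,  0.00101005,  0.00131023,
       -0.00035708]), 'joint_torque': array([-2.62385263e-03, -6.05254483e+01, -3.42074382e+01, -1.50358424e-04,
        9.23440995e-03, -1.58186526e-05]), 'eef_pos': array([ 148.33300393, -606.65230445,  230.57483808]), 'tcp_rot': array([-0.08409526, -0.70197565, -0.08506338,  0.70208432]), 'ft_force': array([0.37717164, 0.23225342, 0.05568536]), 'wrist_torque': array([ 0.02006146,  0.03623402, -0.00965841]), 'width': 1.0004217959121167}
top (array([ 376.21432746,  146.64708351, 1647.40742835]), array([ 0.09737399, -0.02208934, -0.9950027 ])) [[525.38141926   0.         279.36945199]
 [  0.         525.38141926 215.94719012]
 [  0.           0.           1.        ]]
side (array([ 484.36459116, 1414.30014315,  773.84781048]), array([ 0.02377655, -0.86757995, -0.496729  ])) [[394.84969082   0.         280.87383719]
 [  0.         394.84969082 209.32852493]
 [  0.           0.           1.        ]]
```

View pics/top0.png

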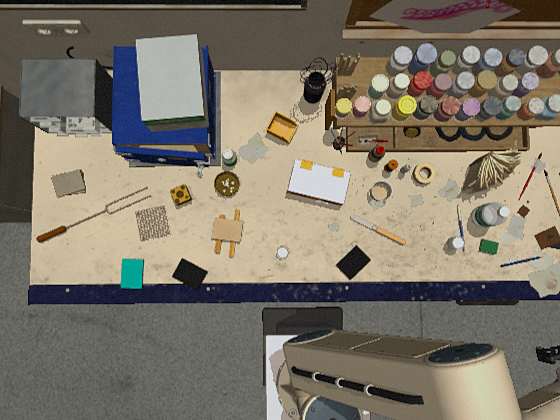

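View pics/side0.png

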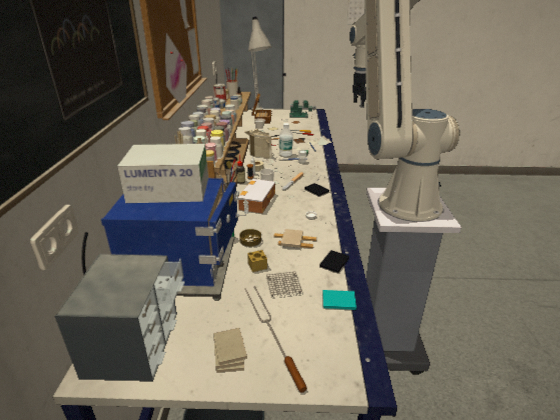

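The top view shows the case (white cover) at about (320,183), the knife at (378,230), the tile on its strips at (227,231), the tin at (227,183), the dish at (282,253) and black and turquoise decoys. I'll enlarge these.

```bash
python3 - <<'E'
from h import *
crop('top0',190,130,430,280,3.3,'t1'); crop('side0',210,150,350,280,5,'s1')
c=load('top0')
for p in [(320,183),(378,230),(227,231),(405,242),(350,216)]: print(p,onplane(c,*p,0))
E
```

```text
(320, 183) [622.80466789 -17.36925687   0.        ]
(378, 230) [ 472.55100212 -198.52047413    0.        ]
(227, 231) [472.13715276 276.67238283   0.        ]
(405, 242) [ 434.21387593 -283.03054825    0.        ]
(350, 216) [ 517.31047365 -110.80555533    0.        ]
```

View pics/t1.png

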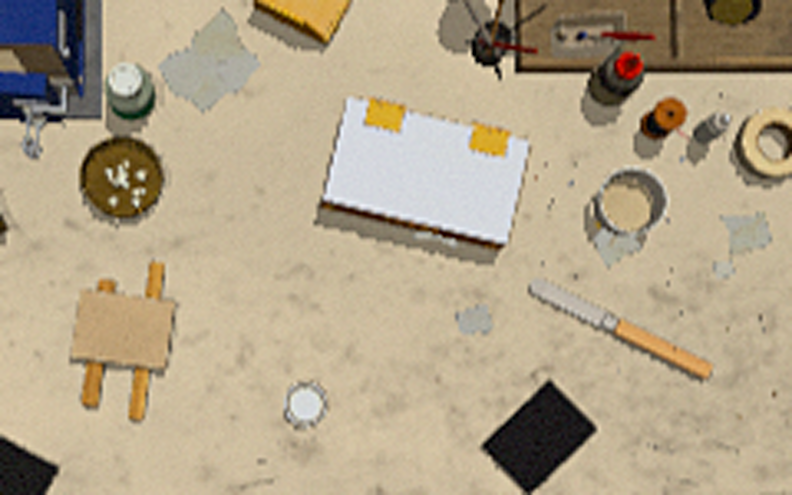

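View pics/s1.png

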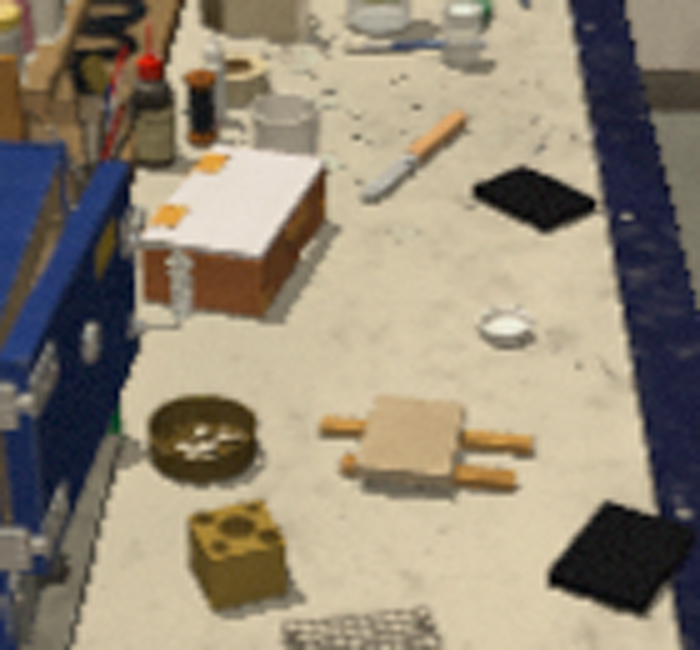

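```bash
cat > meas.py <<'E'
from h import *
def comp(mask,seed):
    n,l,st,ce=cv2.connectedComponentsWithStats(mask.astype(np.uint8)); k=l[seed[1],seed[0]]
    if k==0: # nearest
        ys,xs=np.nonzero(l); i=np.argmin((xs-seed[0])**2+(ys-seed[1])**2); k=l[ys[i],xs[i]]
    return l==k
def rect(c,m,z):
    cs,_=cv2.findContours(m.astype(np.uint8),cv2.RETR_EXTERNAL,cv2.CHAIN_APPROX_NONE)
    p=max(cs,key=len).reshape(-1,2)
    q=np.array([onplane(c,u,v,z)[:2] for u,v in p],np.float32)
    return cv2.minAreaRect(q),q
E
python3 - <<'E'
from meas import *
for t,seeds in (('top0',dict(cover=(320,183),handle=(390,235),blade=(362,222),tile=(227,231))),('side0',dict(cover=(258,190),handle=(297,178),blade=(287,187),tile=(292,238)))):
    c=load(t); im=c['pixels']; hsv=cv2.cvtColor(im,cv2.COLOR_RGB2HSV)
    for k,(u,v) in seeds.items(): print(t,k,im[v,u],hsv[v,u])
    print(im[215,340],hsv[215,340])
E
```

```text
top0 cover [210 215 220] [105  12 220]
top0 handle [218 168  97] [ 18 142 218]
top0 blade [195 186 172] [ 18  30 195]
top0 tile [194 164 118] [ 18 100 194]
[196 180 150] [ 20  60 196]
side0 cover [231 221 209] [ 16  24 231]
side0 handle [131  96  61] [ 15 136 131]
side0 blade [128 122 115] [ 16  26 128]
side0 tile [194 168 126] [ 19  89 194]
[38 40 60] [117  94  60]
```

```bash
python3 - <<'E'
from meas import *
c=load('top0'); im=c['pixels']; hsv=cv2.cvtColor(im,cv2.COLOR_RGB2HSV).astype(int); S=hsv[...,1];V=hsv[...,2];H=hsv[...,0]
out={}
cov=comp((((S<35)&(V>170))|((S>150)&(V>180)))&(np.indices(S.shape)[0]<206)&(np.indices(S.shape)[1]>282)&(np.indices(S.shape)[1]<355)&(np.indices(S.shape)[0]>155),(320,190))
hand=comp((S>105)&(V>120),(390,236)); tile=comp((S>80)&(S<125)&(V>150),(227,231))
bl=comp((S<40)&(V>90),(362,222))
for k,m,z in(('cover',cov,58),('hand',hand,14),('blade',bl,8),('knife',hand|bl|cv2.dilate(hand.astype(np.uint8),np.ones((5,5))).astype(bool)&cv2.dilate(bl.astype(np.uint8),np.ones((5,5))).astype(bool),9),('tile',tile,20)):
    r,q=rect(c,m,z); print(k,m.sum(),np.round(r[0],1),np.round(r[1],1),round(r[2],1)); print(np.round(cv2.boxPoints(r)).tolist())
    ys,xs=np.nonzero(m); print('  cent px',xs.mean(),ys.mean(), xs.min(),xs.max(),ys.min(),ys.max())
viz=im[:,:,::-1].copy()
for m,col in((cov,(0,0,255)),(hand,(255,0,0)),(tile,(0,255,0)),(bl,(255,0,255))):
    cs,_=cv2.findContours(m.astype(np.uint8),0,1); cv2.drawContours(viz,cs,-1,col,1)
cv2.imwrite('pics/v1.png',viz); crop('v1',190,130,430,280,3.3,'v1c')
E
```

```text
cover 1816 [621.5  -8.8] [174.1 102.1] 76.1
[[551.0, -81.0], [650.0, -106.0], [692.0, 63.0], [593.0, 88.0]]
  cent px 318.9069383259912 181.0512114537445 288 349 159 203
hand 155 [ 455.2 -234.1] [97.5 14.1] 63.0
[[427.0, -274.0], [439.0, -281.0], [484.0, -194.0], [471.0, -188.0]]
  cent px 390.5483870967742 235.26451612903224 376 405 227 244
blade 145 [ 497.8 -151.1] [88.2 15.6] 63.0
[[471.0, -187.0], [485.0, -194.0], [525.0, -115.0], [511.0, -108.0]]
  cent px 363.2068965517241 221.8896551724138 351 376 214 229
knife 312 [ 476.  -195.6] [187.3  22.5] 65.4
[[427.0, -276.0], [447.0, -285.0], [525.0, -115.0], [505.0, -106.0]]
  cent px 377.27884615384613 228.76282051282053 351 405 214 244
tile 587 [476.6 276.2] [88.7 67.3] 80.7
[[436.0, 238.0], [503.0, 227.0], [517.0, 315.0], [451.0, 325.0]]
  cent px 226.74105621805793 229.1839863713799 212 242 217 241
```

View pics/v1c.png

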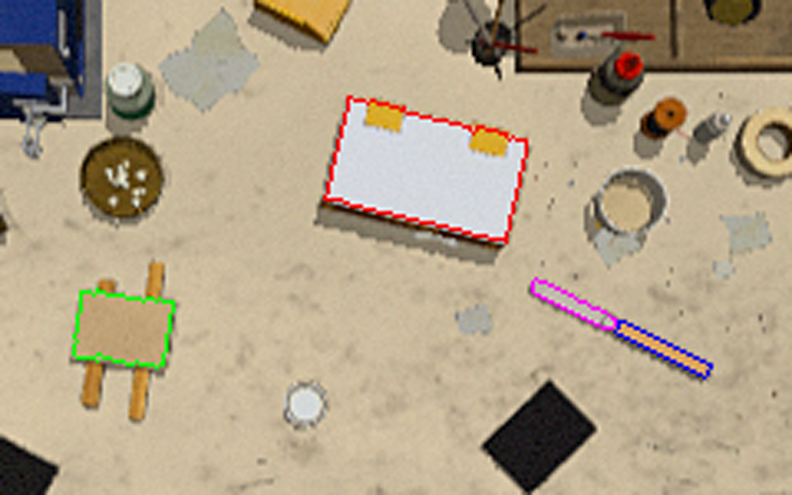

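```bash
python3 - <<'E'
from h import *
a=load('top0');b=load('side0')
for n,p,q in (('cover FL',(288.5,190.6),(262.4,201)),('cover FR',(343,203.6),(275,182)),('cover BL',(295.5,159.7),(238.5,198.3)),('tip',(351,216.2),(282.6,189)),('handle end',(405,242.8),(302.8,173)),('tile -x+y',(211.8,239.3),(301.5,246)),('tile -x-y',(240.3,242),(302.6,230.3)),('tile +x+y',(214,218),(282,244.5))):
    X,e=tri(a,p,b,q); print(n,X.round(1),'gap',e.round(1))
E
```

```text
cover FL [590.3  84.7  51. ] gap 3.4
cover FR [549.1 -81.8  52.5] gap 3.9
cover BL [685.8  62.1  48.8] gap 4.9
tip [ 515.9 -113.3    4.2] gap 0.7
handle end [ 428.3 -281.2    5.7] gap 6.5
tile -x+y [443.6 323.   11.8] gap 4.6
tile -x-y [436.5 234.2  17.2] gap 0.6
tile +x+y [509.6 316.3  11.6] gap 5.3
```

```bash
cat > plan.py <<'E'
from h import *
from scipy.spatial.transform import Rotation as Ro
def cur():
    o=get_obs(); w,x,y,z=o['tcp_rot']; return o,Ro.from_quat([x,y,z,w])
def show():
    o,R=cur(); print('t',round(o['clock'],2),'p',o['eef_pos'].round(1),'f',o['ft_force'].round(1),'w',round(o['width'],3)); print(R.as_matrix().round(3).tolist(), 'yaw jaw',np.degrees(np.arctan2(R.as_matrix()[1,1],R.as_matrix()[0,1])).round(2)); return o,R
def down(jawdeg,pitch=0):
    a=np.radians(jawdeg); y=np.array([np.cos(a),np.sin(a),0]); x=np.array([0,0,-1.]); z=np.cross(x,y)
    return Ro.from_matrix(np.stack([x,y,z],1))
def to(p,jaw=None,R2=None):
    """total shift in tool axes before turn (cm), then rotation vec deg"""
    o,R=show(); d=R.inv().apply(np.array(p,float)-o['eef_pos'])/10
    T=R2 if R2 is not None else down(jaw)
    print('travel cm',d.round(2),'rot deg',np.degrees((R.inv()*T).as_rotvec()).round(2))
E
python3 - <<'E'
from plan import *
to((462,-221,120),62.8-90); to((462,-221,120),62.8+90)
E
```

```text
t 0.1 p [ 148.3 -606.7  230.6] f [-0.5  0.2  0.4] w 0.999
[[-0.0, 0.237, -0.971], [0.001, -0.971, -0.237], [-1.0, -0.001, -0.0]] yaw jaw -76.26
travel cm [ 11.1  -30.01 -39.63] rot deg [-4.906e+01 -3.000e-02  7.000e-02]
t 0.1 p [ 148.3 -606.7  230.6] f [-0.5  0.2  0.4] w 0.999
[[-0.0, 0.237, -0.971], [0.001, -0.971, -0.237], [-1.0, -0.001, -0.0]] yaw jaw -76.26
travel cm [ 11.1  -30.01 -39.63] rot deg [1.3094e+02 8.0000e-02 4.0000e-02]
```

```bash
python3 -m crank '{"gripper":[5,5,5,5,5,5,5,5,5,5,5,5,5,5,5,5,5,5,5,5],"travel":[[0,-2.5,-3.3],[0,-2.5,-3.3],[0,-2.5,-3.3],[0,-2.5,-3.3],[0,-2.5,-3.3],[0,-2.5,-3.3],[0,-2.5,-3.3],[0,-2.5,-3.3],[0,-2.5,-3.3],[0,-2.5,-3.3],[0,-2.5,-3.3],[0,-2.5,-3.3],[0,0,0],[0,0,0],[0,0,0],[0,0,0],[0,0,0],[0,0,0],[0,0,0],[0,0,0]],"rotation":[[0,0,0],[0,0,0],[0,0,0],[0,0,0],[0,0,0],[0,0,0],[0,0,0],[0,0,0],[0,0,0],[0,0,0],[0,0,0],[0,0,0],[-7,0,0],[-7,0,0],[-7,0,0],[-7,0,0],[-7,0,0],[-7,0,0],[-7,0,0],[0,0,0]]}'
python3 - <<'E'
from plan import *
to((462,-221,40),62.8-90)
E
```

```text
clock: 2.1
eef_pos: [461.7, -221.6, 231.1]
tcp_rot: [-0.368, -0.603, -0.369, 0.604]
ft_force: [-0.6, 0.4, 0.5]
width: 0.589
t 2.1 p [ 461.7 -221.6  231.1] f [-0.6  0.4  0.5] w 0.589
[[-0.0, 0.89, -0.456], [0.0, -0.456, -0.89], [-1.0, -0.001, 0.0]] yaw jaw -27.16
travel cm [ 1.911e+01  1.000e-02 -7.000e-02] rot deg [0.04 0.   0.03]
```

```bash
python3 -m crank '{"gripper":[5,5,5,5,5,5],"travel":[[4,0,0],[4,0,0],[4,0,0],[4,0,0],[3,0,0],[0,0,0]],"rotation":[[0,0,0],[0,0,0],[0,0,0],[0,0,0],[0,0,0],[0,0,0]]}'
python3 - <<'E'
from plan import *
snap('side','side1'); snap('top','top1'); crop('side1',250,140,330,210,9,'s2'); crop('top1',330,190,430,265,7,'t2')
to((462,-221,4),62.8-90)
E
```

```text
clock: 2.7
eef_pos: [459.0, -220.3, 37.8]
tcp_rot: [-0.365, -0.603, -0.369, 0.606]
ft_force: [-1.5, 0.0, 0.9]
width: 0.583
t 2.8 p [ 461.7 -221.6   41.4] f [ 0.4 -0.8  1.2] w 0.588
[[-0.001, 0.888, -0.46], [0.001, -0.46, -0.888], [-1.0, -0.001, 0.0]] yaw jaw -27.38
travel cm [ 3.74  0.   -0.07] rot deg [-0.18  0.    0.07]
```

View pics/s2.png

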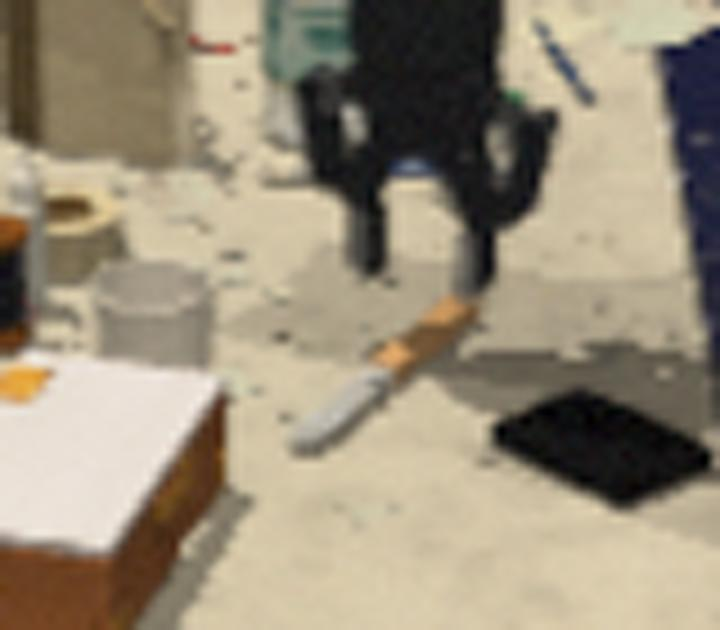

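View pics/t2.png

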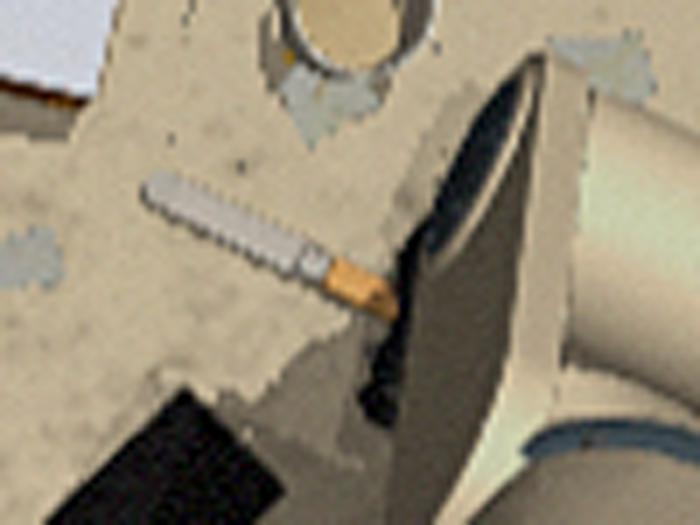

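```bash
python3 -m crank '{"gripper":[5,5,5,5,1,1,1,1,1,1,1],"travel":[[1.5,0,0],[1.5,0,0],[0.75,0,0],[0,0,0],[0,0,0],[0,0,0],[0,0,0],[0,0,0],[0,0,0],[0,0,0],[0,0,0]],"rotation":[[0,0,0],[0,0,0],[0,0,0],[0,0,0],[0,0,0],[0,0,0],[0,0,0],[0,0,0],[0,0,0],[0,0,0],[0,0,0]]}'
python3 - <<'E'
from plan import *
show()
E
```

```text
clock: 3.9
eef_pos: [462.5, -221.9, 4.9]
tcp_rot: [0.368, 0.604, 0.368, -0.603]
ft_force: [-1.1, 0.9, 8.5]
width: 0.165
t 3.9 p [ 462.5 -221.9    4.9] f [-1.1  0.9  8.5] w 0.165
[[0.001, 0.889, -0.458], [-0.001, -0.458, -0.889], [-1.0, 0.001, -0.0]] yaw jaw -27.27
```

```bash
python3 -m crank '{"gripper":[1,1,1,1,1,1,1,1,1,1],"travel":[[0,0,0],[-0.1,0,0],[-0.3,0,0],[-1,0,0],[-1.5,0,0],[-2,0,0],[-2,0,0],[-1,0,0],[0,0,0],[0,0,0]],"rotation":[[0,0,0],[0,0,0],[0,0,0],[0,0,0],[0,0,0],[0,0,0],[0,0,0],[0,0,0],[0,0,0],[0,0,0]]}'
python3 - <<'E'
from plan import *
snap('side','side2'); snap('top','top2'); crop('side2',250,130,330,200,9,'s2'); crop('top2',330,190,430,265,7,'t2')
to((490.5,23.6,120),-104)
E
```

```text
clock: 4.9
eef_pos: [461.7, -221.6, 82.6]
tcp_rot: [0.368, 0.604, 0.368, -0.604]
ft_force: [-0.4, 0.6, -0.9]
width: 0.165
t 5.0 p [ 461.3 -221.4   82. ] f [ 0.1 -0.1 -1.6] w 0.169
[[-0.001, 0.889, -0.458], [0.001, -0.458, -0.889], [-1.0, -0.001, 0.0]] yaw jaw -27.26
travel cm [ -3.79  -8.63 -23.12] rot deg [7.674e+01 5.000e-02 7.000e-02]
```

View pics/s2.png

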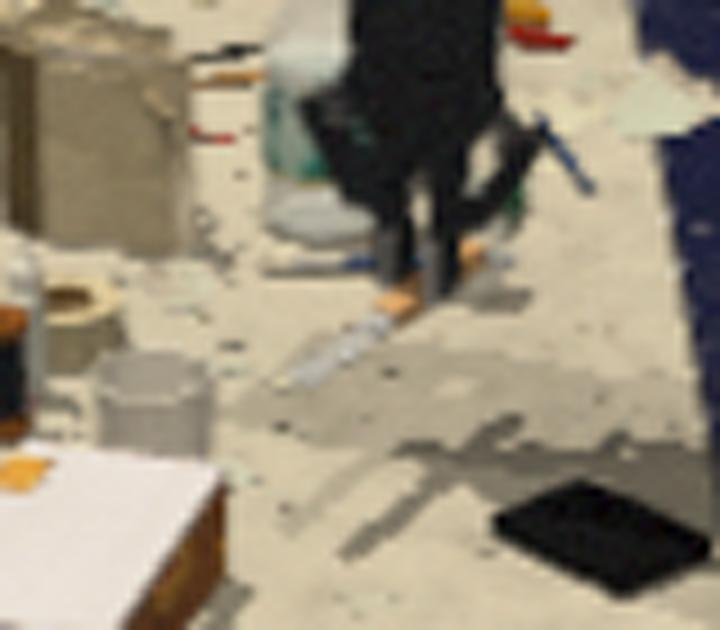

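View pics/t2.png

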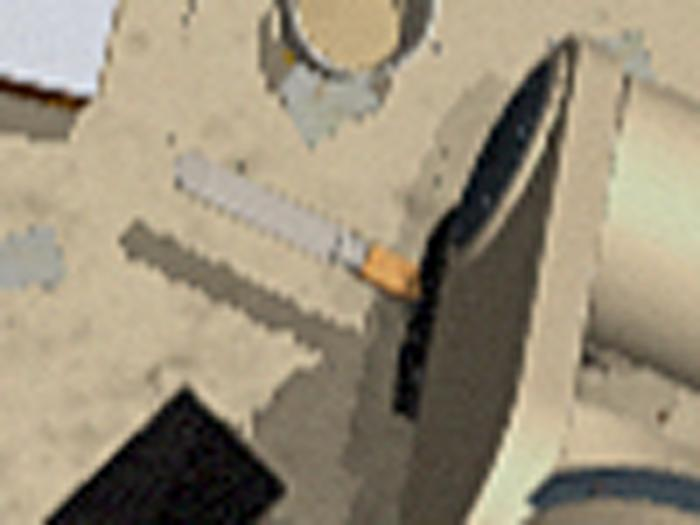

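```bash
python3 -m crank '{"gripper":[1,1,1,1,1,1,1,1,1,1,1],"travel":[[0,0,0],[0,0,0],[0,0,0],[0,0,0],[0,0,0],[0,0,0],[0,0,0],[0,0,0],[0,0,0],[0,0,0],[0,0,0]],"rotation":[[7.7,0,0],[7.7,0,0],[7.7,0,0],[7.7,0,0],[7.7,0,0],[7.7,0,0],[7.7,0,0],[7.7,0,0],[7.7,0,0],[7.7,0,0],[0,0,0]]}'
python3 - <<'E'
from plan import *
to((417.6,41.6,82),-104)
E
```

```text
clock: 6.1
eef_pos: [461.3, -221.4, 81.9]
tcp_rot: [0.089, -0.701, 0.088, 0.702]
ft_force: [-0.4, -0.0, -0.3]
width: 0.161
t 6.1 p [ 461.3 -221.4   81.9] f [-0.4 -0.  -0.3] w 0.161
[[-0.002, -0.248, -0.969], [0.001, -0.969, 0.248], [-1.0, -0.0, 0.002]] yaw jaw -104.38
travel cm [ 1.000e-02 -2.439e+01  1.076e+01] rot deg [-0.38  0.1   0.02]
```

```bash
python3 -m crank '{"gripper":[1,1,1,1,1,1,1,1,1,1,1,1],"travel":[[0,-1.2,0.5],[0,-2.4,1.1],[0,-2.6,1.1],[0,-2.6,1.1],[0,-2.6,1.1],[0,-2.6,1.1],[0,-2.6,1.1],[0,-2.6,1.2],[0,-2.5,1.2],[0,-1.7,0.7],[0,-1,0.6],[0,0,0]],"rotation":[[0,0,0],[0,0,0],[0,0,0],[0,0,0],[0,0,0],[0,0,0],[0,0,0],[0,0,0],[0,0,0],[0,0,0],[0,0,0],[0,0,0]]}'
python3 - <<'E'
from plan import *
snap('side','side3'); snap('top','top3'); crop('side3',220,150,330,235,7,'s2'); crop('top3',260,140,370,245,5.7,'t2')
to((417.6,41.6,42),-104)
E
```

```text
clock: 7.3
eef_pos: [416.4, 42.5, 82.6]
tcp_rot: [0.086, -0.702, 0.086, 0.702]
ft_force: [0.0, -0.4, -0.1]
width: 0.162
t 7.4 p [417.1  41.4  82.7] f [ 0.8  0.6 -0.2] w 0.164
[[-0.0, -0.244, -0.97], [-0.0, -0.97, 0.244], [-1.0, 0.0, 0.0]] yaw jaw -104.15
travel cm [ 4.07 -0.04 -0.04] rot deg [-0.15  0.   -0.01]
```

View pics/s2.png

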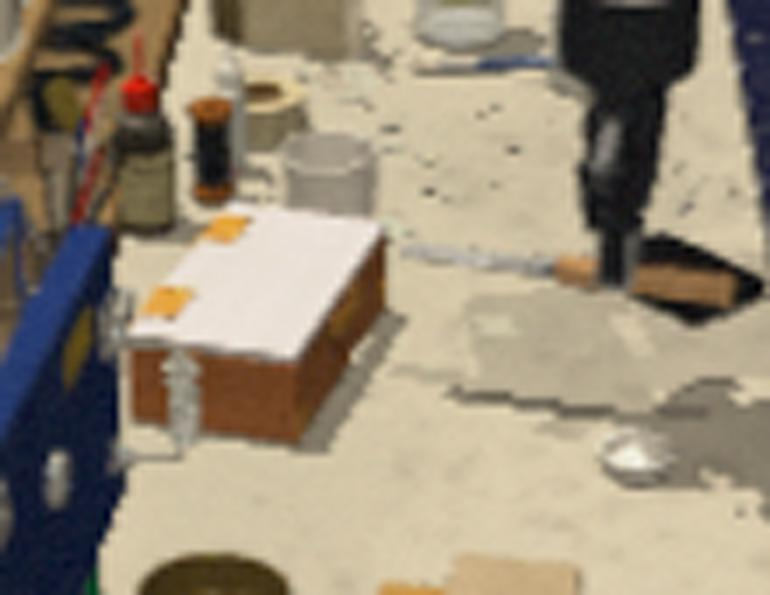

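View pics/t2.png

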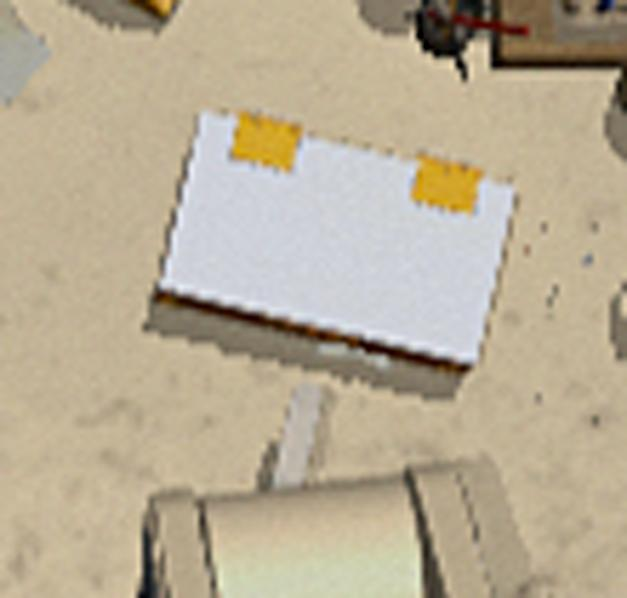

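```bash
python3 - <<'E'
from plan import *
a=load('top3');b=load('side3')
X,e=tri(a,(314.9,207.7),b,(277.1,185.4)); print('tip',X,e)
print('top tip at z84.8',onplane(a,314.9,207.7,84.8)); 
tcp=np.array([417.3,41.5,82.5]); ax=np.array([.970,-.244,0])
for n,P in (('tip',tcp+120*ax+[0,0,2]),('blade root',tcp+42*ax+[0,0,2]),('handle end top',tcp-65*ax+[0,0,9]),('handle end bot',tcp-65*ax+[0,0,-5])):
    print(n,P.round(1),'side crop',((proj(b,P)-[220,150])*7).round(0),'top crop',((proj(a,P)-[260,140])*5.7).round(0))
c=np.array([621.5,-8.8,0]); Y=np.array([.24,.971,0]);Xx=np.array([.971,-.24,0])
for y,z in((22,42),(22,50),(-22,50),(-22,42),(88,58),(-88,58),(88,50),(88,0)): 
    P=c-50*Xx+y*Y+[0,0,z]; print(y,z,P.round(1),'side',((proj(b,P)-[220,150])*7).round(0),'top',((proj(a,P)-[260,140])*5.7).round(0))
E
```

```text
tip [535.54369753   7.00174109  80.3432092 ] 0.8906286395339353
top tip at z84.8 [535.53685959   7.388275    84.8       ]
tip [533.7  12.2  84.5] side crop [[402. 245.]] top crop [[304. 389.]]
blade root [458.   31.3  84.5] side crop [[536. 263.]] top crop [[269. 534.]]
handle end top [354.2  57.4  91.5] side crop [[726. 276.]] top crop [[222. 734.]]
handle end bot [354.2  57.4  77.5] side crop [[725. 299.]] top crop [[221. 733.]]
22 42 [578.2  24.6  42. ] side [[323. 321.]] top [[273. 316.]]
22 50 [578.2  24.6  50. ] side [[322. 308.]] top [[274. 314.]]
-22 50 [567.7 -18.2  50. ] side [[345. 274.]] top [[354. 333.]]
-22 42 [567.7 -18.2  42. ] side [[345. 287.]] top [[352. 335.]]
88 58 [594.1  88.6  58. ] side [[286. 349.]] top [[156. 283.]]
-88 58 [551.8 -82.2  58. ] side [[377. 215.]] top [[475. 360.]]
88 50 [594.1  88.6  50. ] side [[286. 362.]] top [[155. 285.]]
88 0 [594.1  88.6   0. ] side [[288. 440.]] top [[152. 297.]]
```

```bash
python3 -m crank '{"gripper":[1,1,1,1,1],"travel":[[1.5,0,0],[1.5,0,0],[0.9,0,0],[0,0,0],[0,0,0]],"rotation":[[0,0,0],[0,0,0],[0,0,0],[0,0,0],[0,0,0]]}'
python3 - <<'E'
from plan import *
snap('side','side4'); snap('top','top4'); crop('side4',250,170,300,210,15,'s2'); crop('top4',290,180,350,225,12,'t2')
show()
E
```

```text
clock: 7.9
eef_pos: [417.4, 41.1, 43.8]
tcp_rot: [0.088, -0.701, 0.088, 0.702]
ft_force: [0.5, -0.3, -0.8]
width: 0.167
t 8.0 p [417.7  41.3  44.2] f [-0.5  0.1  0. ] w 0.168
[[0.001, -0.247, -0.969], [0.0, -0.969, 0.247], [-1.0, -0.0, -0.001]] yaw jaw -104.27
```

View pics/s2.png

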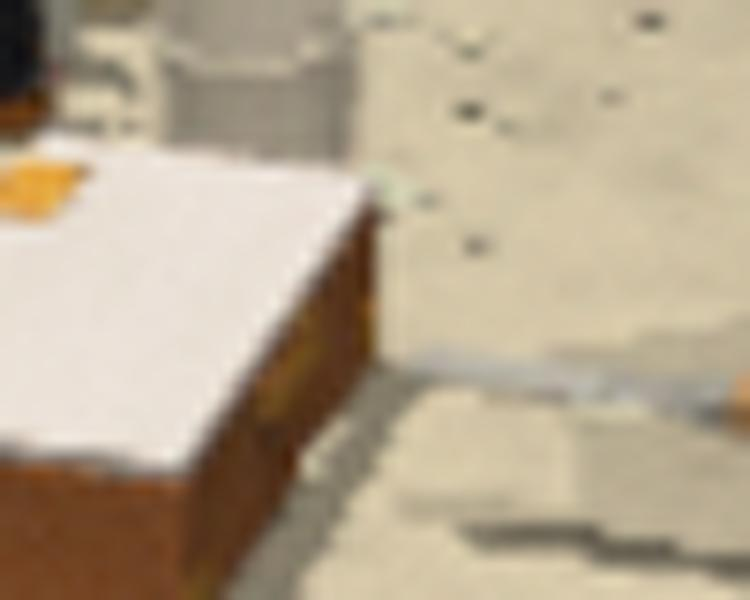

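View pics/t2.png

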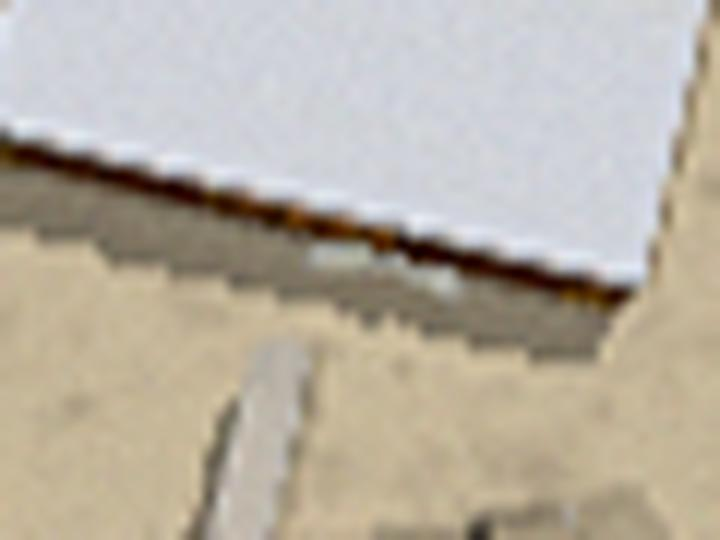

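```bash
python3 - <<'E'
from plan import *
a=load('top4');b=load('side4')
f=lambda s,u0,v0,u,v:(u0+(u+.5)/s-.5,v0+(v+.5)/s-.5)
nt=f(12,290,180,340,224); ns=f(15,250,170,293,368); tt=f(12,290,180,283,343); ts=f(15,250,170,410,358)
N=onplane(a,*nt,40); T=onplane(a,*tt,46.3)
print('notch top',N.round(1),'tri',tri(a,nt,b,ns)); print('tip top',T.round(1),'tri',tri(a,tt,b,ts))
Y=np.array([.24,.971,0]);X=np.array([.971,-.24,0])
print('lateral tip - notch',(T-N)@Y,'gap',(N-T)@X)
# yaw of case from front line of brown strip: points in crop
p=onplane(a,*f(12,290,180,5,145),54);q=onplane(a,*f(12,290,180,635,290),54); d=q-p; print('front dir',np.degrees(np.arctan2(d[1],d[0])),p,q)
# blade yaw
r=onplane(a,*f(12,290,180,240,520),46.3); d=T-r; print('blade yaw',np.degrees(np.arctan2(d[1],d[0])))
E
```

```text
notch top [569.5  -6.2  40. ] tri (array([569.17640124,  -6.74496343,  33.82287129]), np.float64(2.101017831561207))
tip top [538.2   9.4  46.3] tri (array([537.03615616,   9.42614757,  45.94152759]), np.float64(2.3456578775670422))
lateral tip - notch 7.633466220505576 gap 34.149344204986406
front dir -103.30663745610373 [588.46034247  80.41222728  54.        ] [550.53660279 -79.93350877  54.        ]
blade yaw -14.299940896731167
```

```bash
python3 -m crank '{"gripper":[1,1,1,1,1,1,1],"travel":[[0,0.2,-0.6],[0,0,-1],[0,0,-1],[0,0,-0.8],[0,0,-0.6],[0,0,-0.4],[0,0,0]],"rotation":[[0,0,0],[0,0,0],[0,0,0],[0,0,0],[0,0,0],[0,0,0],[0,0,0]]}'
python3 - <<'E'
from plan import *
snap('side','side5'); snap('top','top5'); crop('side5',250,170,300,210,15,'s2'); crop('top5',290,180,350,225,12,'t2')
show()
E
```

```text
clock: 8.7
eef_pos: [460.0, 28.6, 43.7]
tcp_rot: [-0.088, 0.702, -0.088, -0.702]
ft_force: [-1.0, -0.8, -0.7]
width: 0.166
t 8.8 p [459.1  28.7  43.6] f [ 1.4  0.3 -0.5] w 0.163
[[-0.001, -0.246, -0.969], [-0.0, -0.969, 0.246], [-1.0, 0.0, 0.001]] yaw jaw -104.26
```

View pics/s2.png

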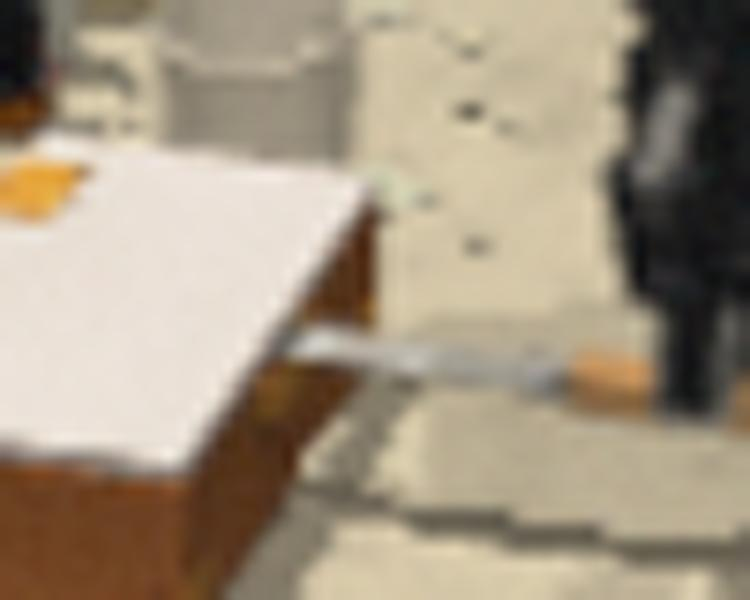

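View pics/t2.png

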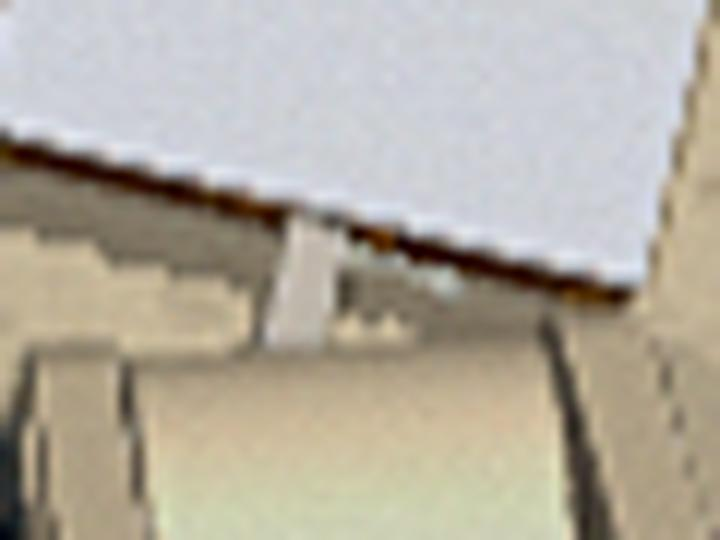

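```bash
python3 -m crank '{"gripper":[1,1,1],"travel":[[0,0,-0.4],[0,0,-0.4],[0,0,0]],"rotation":[[0,0,0],[0,0,0],[0,0,0]]}'; python3 -m crank '{"gripper":[1,1,1],"travel":[[0,0,-0.4],[0,0,-0.4],[0,0,0]],"rotation":[[0,0,0],[0,0,0],[0,0,0]]}'
```

```text
clock: 9.1
eef_pos: [468.0, 26.7, 43.9]
tcp_rot: [-0.088, 0.702, -0.088, -0.701]
ft_force: [-0.4, 0.4, -0.6]
width: 0.162
clock: 9.4
eef_pos: [475.8, 24.6, 43.9]
tcp_rot: [-0.088, 0.702, -0.088, -0.701]
ft_force: [-0.3, 0.6, -0.7]
width: 0.166
```

```bash
python3 -m crank '{"gripper":[1,1,1,1],"travel":[[0,0,-0.5],[0,0,-0.5],[0,0,-0.4],[0,0,0]],"rotation":[[0,0,0],[0,0,0],[0,0,0],[0,0,0]]}'
python3 - <<'E'
from plan import *
snap('side','side6'); crop('side6',240,165,310,215,11,'s2'); 
show()
E
```

```text
clock: 9.8
eef_pos: [489.4, 21.1, 43.9]
tcp_rot: [-0.088, 0.702, -0.088, -0.701]
ft_force: [-0.5, 0.9, 0.1]
width: 0.163
t 9.85 p [488.8  21.2  43.8] f [-0.4 -0.8 -0.5] w 0.162
[[0.0, -0.246, -0.969], [0.0, -0.969, 0.246], [-1.0, -0.0, -0.0]] yaw jaw -104.27
```

View pics/s2.png

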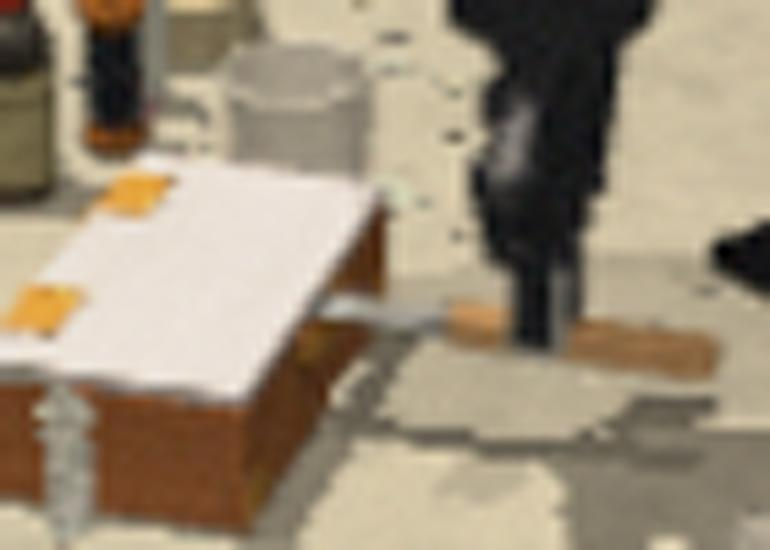

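```bash
python3 -m crank '{"gripper":[1,1,1,1,1,1,1,1,1,1,1,1],"travel":[[-0.15,0,0],[-0.15,0,0],[-0.34,0,-0.02],[-0.34,0,-0.02],[-0.33,0,-0.05],[-0.33,0,-0.05],[-0.32,0,-0.08],[-0.32,0,-0.08],[-0.31,0,-0.12],[-0.31,0,-0.12],[0,0,0],[0,0,0]],"rotation":[[0,0,0],[0,0,0],[0,0,0],[0,0,0],[0,0,0],[0,0,0],[0,0,0],[0,0,0],[0,0,0],[0,0,0],[0,0,0],[0,0,0]]}'
python3 - <<'E'
from plan import *
snap('side','side7'); crop('side7',220,145,310,215,8.5,'s2'); 
show()
E
```

```text
clock: 11.05
eef_pos: [494.1, 19.9, 73.0]
tcp_rot: [-0.088, 0.702, -0.088, -0.701]
ft_force: [-0.3, 0.3, -1.7]
width: 0.166
t 11.1 p [494.   19.9  72.9] f [ 0.3 -0.4 -1.4] w 0.161
[[0.001, -0.246, -0.969], [0.0, -0.969, 0.246], [-1.0, -0.0, -0.001]] yaw jaw -104.26
```

View pics/s2.png

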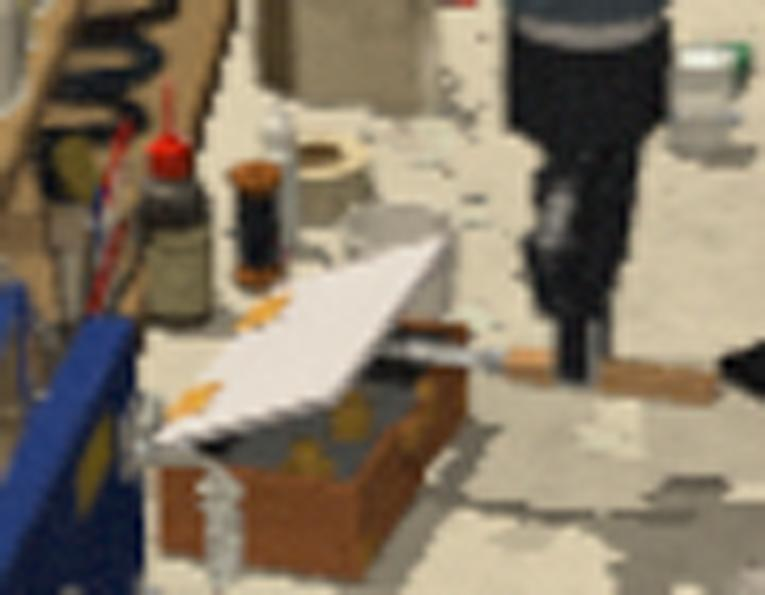

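The cover is lifted about 0.4 rad on the blade, and brass weights show at around (350,415) and (308,457) in the crop. I'll continue along the arc.

```bash
python3 -m crank '{"gripper":[1,1,1,1,1,1,1,1,1,1,1,1,1,1],"travel":[[-0.3,0,-0.15],[-0.3,0,-0.15],[-0.3,0,-0.17],[-0.28,0,-0.18],[-0.27,0,-0.2],[-0.27,0,-0.21],[-0.25,0,-0.22],[-0.24,0,-0.23],[-0.22,0,-0.25],[-0.22,0,-0.26],[-0.2,0,-0.27],[-0.2,0,-0.27],[-0.2,0,-0.27],[0,0,0]],"rotation":[[0,0,0],[0,0,0],[0,0,0],[0,0,0],[0,0,0],[0,0,0],[0,0,0],[0,0,0],[0,0,0],[0,0,0],[0,0,0],[0,0,0],[0,0,0],[0,0,0]]}'
python3 - <<'E'
from plan import *
snap('side','side8'); crop('side8',220,125,310,215,6.5,'s2'); 
show()
E
```

```text
clock: 12.5
eef_pos: [521.8, 12.9, 105.6]
tcp_rot: [-0.088, 0.702, -0.088, -0.701]
ft_force: [-0.2, -0.8, 0.5]
width: 0.168
t 12.55 p [521.4  12.9 105.4] f [-0.2  0.1 -0.3] w 0.161
[[0.0, -0.246, -0.969], [0.0, -0.969, 0.246], [-1.0, -0.0, -0.0]] yaw jaw -104.26
```

View pics/s2.png

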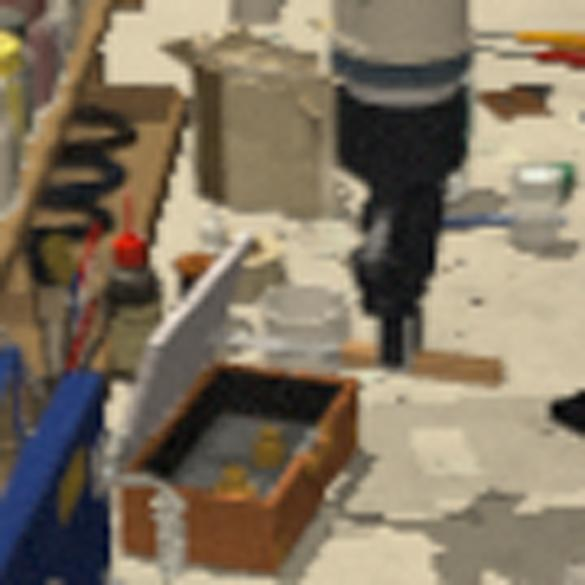

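```bash
python3 -m crank '{"gripper":[1,1,1,1,1,1,1,1,1,1,1,1,1,1,1,1,1,1,1,1],"travel":[[0,0,2],[0,0,3.5],[0,0,3.5],[0,0,1.5],[0,0,0],[0,0,0],[0,0,0],[0,0,0],[0,0,0],[0,0,0],[0,0,0],[0,0,0],[0,0,0],[0,0,0],[0,0,0],[0,0,0],[0,0,0],[0,0,0],[0,0,0],[0,0,0]],"rotation":[[0,0,0],[0,0,0],[0,0,0],[0,0,0],[0,0,0],[-7,0,0],[-7,0,0],[-7,0,0],[-7,0,0],[-7,0,0],[-7,0,0],[-7,0,0],[-7,0,0],[-7,0,0],[-7,0,0],[-7,0,0],[0,0,0],[0,0,0],[0,0,0],[0,0,0]]}'
python3 - <<'E'
from plan import *
snap('side','side9'); crop('side9',220,125,310,215,6.5,'s2'); 
to((462,-221.8,60),-27.27)
E
```

```text
clock: 14.55
eef_pos: [419.7, 38.8, 105.3]
tcp_rot: [0.368, 0.604, 0.368, -0.604]
ft_force: [0.2, 0.2, -0.6]
width: 0.163
t 14.6 p [419.6  38.8 105.3] f [-0.8 -0.5  0.5] w 0.165
[[0.0, 0.888, -0.459], [0.0, -0.459, -0.888], [-1.0, 0.0, -0.0]] yaw jaw -27.33
travel cm [ 4.53 15.73 21.21] rot deg [-0.06 -0.01 -0.01]
```

View pics/s2.png

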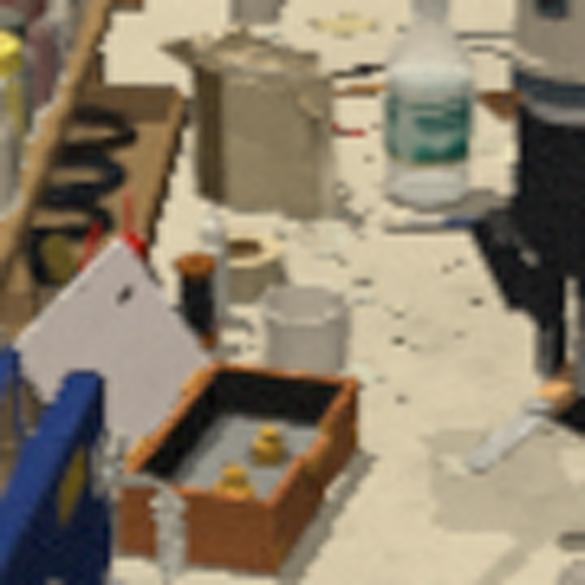

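Cover fully open; the two weights show at crop (268,445) and (237,480). Now the knife goes back to its place.

```bash
python3 -m crank '{"gripper":[1,1,1,1,1,1,1,1,1,1,1,1,1],"travel":[[0,0.8,1],[0,1.6,2.1],[0,2.2,3],[0,2.2,3],[0,2.2,3],[0,2.2,3],[0,2.2,3],[0,1.6,2.1],[0,0.9,1],[1.5,0,0],[2,0,0],[1,0,0],[0,0,0]],"rotation":[[0,0,0],[0,0,0],[0,0,0],[0,0,0],[0,0,0],[0,0,0],[0,0,0],[0,0,0],[0,0,0],[0,0,0],[0,0,0],[0,0,0],[0,0,0]]}'
python3 - <<'E'
from plan import *
to((462,-221.8,5.2),-27.27)
E
```

```text
clock: 15.9
eef_pos: [462.6, -221.5, 59.0]
tcp_rot: [-0.367, -0.603, -0.369, 0.604]
ft_force: [-0.5, -1.1, 0.8]
width: 0.164
t 15.9 p [ 462.6 -221.5   59. ] f [-0.5 -1.1  0.8] w 0.164
[[-0.003, 0.889, -0.458], [0.001, -0.458, -0.889], [-1.0, -0.003, -0.0]] yaw jaw -27.26
travel cm [ 5.38 -0.02  0.06] rot deg [ 0.01 -0.    0.18]
```

```bash
python3 -m crank '{"gripper":[1,1,1,1,1,1,1],"travel":[[1.5,0,0],[2,0,0],[1,0,0],[0.4,0,0],[0.3,0,0],[0,0,0],[0,0,0]],"rotation":[[0,0,0],[0,0,0],[0,0,0],[0,0,0],[0,0,0],[0,0,0],[0,0,0]]}'
```

```text
clock: 16.6
eef_pos: [464.0, -222.6, 8.8]
tcp_rot: [0.368, 0.604, 0.368, -0.604]
ft_force: [0.3, 0.1, 0.4]
width: 0.162
```

```bash
python3 -m crank '{"gripper":[1,1,1,1],"travel":[[0.15,0,0],[0.15,0,0],[0,0,0],[0,0,0]],"rotation":[[0,0,0],[0,0,0],[0,0,0],[0,0,0]]}'; python3 -m crank '{"gripper":[1,1,1,1],"travel":[[0.05,0,0],[0,0,0],[0,0,0],[0,0,0]],"rotation":[[0,0,0],[0,0,0],[0,0,0],[0,0,0]]}'
```

```text
clock: 17.0
eef_pos: [463.6, -222.4, 5.3]
tcp_rot: [-0.368, -0.604, -0.368, 0.604]
ft_force: [0.2, 0.3, -0.5]
width: 0.164
clock: 17.4
eef_pos: [463.7, -222.5, 4.9]
tcp_rot: [0.368, 0.604, 0.368, -0.604]
ft_force: [-1.0, 0.2, 4.7]
width: 0.164
```

```bash
python3 -m crank '{"gripper":[2.2,3,4,5,5,5,5,5,5,5,5,5],"travel":[[0,0,0],[0,0,0],[0,0,0],[0,0,0],[0,0,0],[-0.5,0,0],[-1.5,0,0],[-3,0,0],[-3,0,0],[-3,0,0],[-3,0,0],[0,0,0]],"rotation":[[0,0,0],[0,0,0],[0,0,0],[0,0,0],[0,0,0],[0,0,0],[0,0,0],[0,0,0],[0,0,0],[0,0,0],[0,0,0],[0,0,0]]}'
python3 - <<'E'
from plan import *
snap('top','top10'); snap('side','side10');crop('side10',220,130,320,215,7.5,'s2'); crop('top10',270,120,430,270,5,'t2'); show()
E
```

```text
clock: 18.6
eef_pos: [465.9, -223.6, 148.9]
tcp_rot: [0.37, 0.605, 0.366, -0.602]
ft_force: [0.2, 0.4, 0.2]
width: 0.591
t 18.7 p [ 464.  -222.6  145.5] f [ 0.6  0.2 -0.2] w 0.584
[[0.002, 0.889, -0.458], [-0.001, -0.458, -0.889], [-1.0, 0.002, -0.0]] yaw jaw -27.26
```

View pics/s2.png

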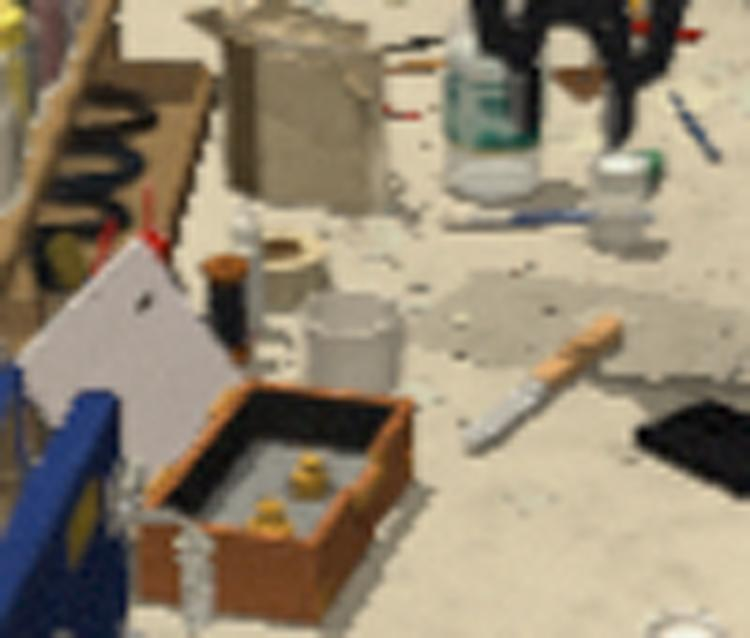

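View pics/t2.png

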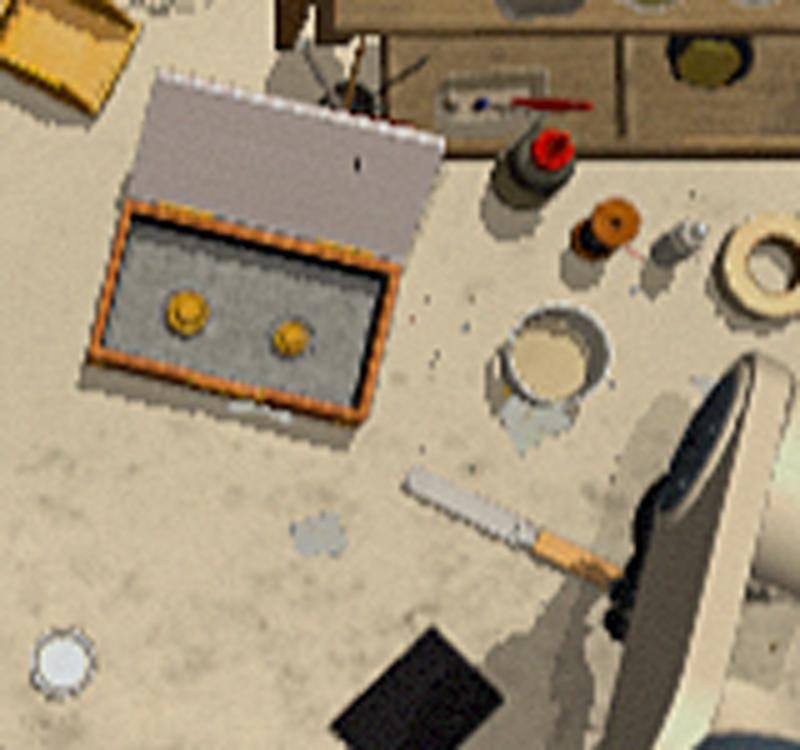

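Two brass candidates in the top crop: left (186,313), about 9 px across, and right (291,338), about 7 px. The left one looks larger, so I'll measure both and check on an enlarged crop.

```bash
python3 - <<'E'
from meas import *
a=load('top10');b=load('side10')
res={}
for n,c,boxes in(('top',a,((300,176,314,190),(322,182,336,194))),('side',b,((250,193,262,205),(257,187,268,199)))):
    hsv=cv2.cvtColor(c['pixels'],cv2.COLOR_RGB2HSV).astype(int)
    m=(hsv[...,1]>110)&(hsv[...,0]>12)
    for i,(u0,v0,u1,v1) in enumerate(boxes):
        s=m[v0:v1,u0:u1]; ys,xs=np.nonzero(s); ys=ys+v0; xs=xs+u0
        cs,_=cv2.findContours(s.astype(np.uint8),0,1); (x,y),r=cv2.minEnclosingCircle(max(cs,key=len))
        print(n,i,'area',s.sum(),'cent',xs.mean(),ys.mean(),'ext',xs.min(),xs.max(),ys.min(),ys.max(),'enc',x+u0,y+v0,r)
        if n=='top':
            P=onplane(c,xs.mean(),ys.mean(),25+5*(i==0)-3); print('  world',P.round(1),'eqdiam px',2*np.sqrt(s.sum()/np.pi),'mm',2*np.sqrt(s.sum()/np.pi)*1620/525)
        res[n,i]=(xs.mean(),ys.mean())
for i in(0,1): print(tri(a,res['top',i],b,res['side',i]))
# case rim mask for refined pose
hsv=cv2.cvtColor(a['pixels'],cv2.COLOR_RGB2HSV).astype(int)
crop('top10',285,155,355,210,10,'tw')
X=np.array([.971,-.24]);Y=np.array([.24,.971]);c0=np.array([621.5,-8.8])
for y in(34,-34): print('nominal',c0-6*X+y*Y)
E
```

```text
top 0 area 60 cent 306.98333333333335 182.11666666666667 ext 303 311 178 186 enc 306.85714292526245 182.0 4.344930648803711
  world [621.7  25.9  27. ] eqdiam px 8.740387444736633 mm 26.97033840090161
top 1 area 38 cent 327.7894736842105 187.10526315789474 ext 325 331 184 190 enc 327.83333349227905 187.16666650772095 3.374842405319214
  world [606.5 -39.4  22. ] eqdiam px 6.955796338302048 mm 21.463600129617745
side 0 area 51 cent 255.68627450980392 199.31372549019608 ext 250 261 193 204 enc 253.5 200.5 4.94984769821167
side 1 area 34 cent 262.11764705882354 194.5 ext 257 267 191 198 enc 261.0 193.5 2.6926822662353516
(array([620.90789237,  25.84793489,  25.98708776]), np.float64(1.8707203827662648))
(array([603.27720565, -40.25232623,  14.16101408]), np.float64(8.507325259881355))
nominal [623.834  25.654]
nominal [607.514 -40.374]
```

View pics/tw.png

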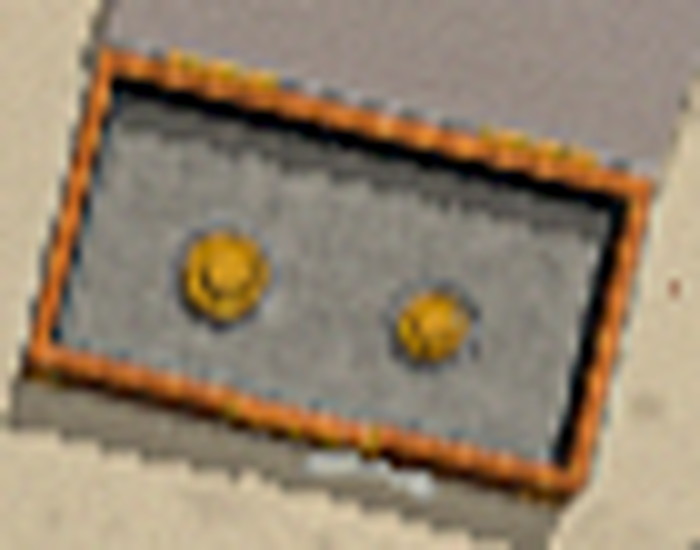

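```bash
python3 -m crank '{"gripper":[4.4,4.4,4.4,4.4,4.4,4.4,4.4,4.4,4.4,4.4,4.4],"travel":[[0,0,0],[0,0,0],[0,0,0],[0,0,0],[0,0,0],[0,0,0],[0,0,0],[0,0,0],[0,0,0],[0,0,0],[0,0,0]],"rotation":[[7.7,0,0],[7.7,0,0],[7.7,0,0],[7.7,0,0],[7.7,0,0],[7.7,0,0],[7.7,0,0],[7.7,0,0],[7.7,0,0],[7.4,0,0],[0,0,0]]}'
python3 - <<'E'
from plan import *
to((622.4,25.8,145),-104)
E
```

```text
clock: 19.8
eef_pos: [462.7, -222.0, 143.5]
tcp_rot: [0.087, -0.701, 0.086, 0.703]
ft_force: [-0.6, 0.2, -0.3]
width: 0.514
t 19.8 p [ 462.7 -222.   143.5] f [-0.6  0.2 -0.3] w 0.514
[[-0.002, -0.243, -0.97], [0.001, -0.97, 0.243], [-1.0, -0.0, 0.002]] yaw jaw -104.07
travel cm [ -0.16 -27.92  -9.46] rot deg [-0.07  0.14  0.03]
```

```bash
python3 -m crank '{"gripper":[4.4,4.4,4.4,4.4,4.4,4.4,4.4,4.4,4.4,4.4,4.4,4.4],"travel":[[0,-1.5,-0.5],[0,-2.8,-0.9],[0,-3.2,-1.1],[0,-3.2,-1.1],[0,-3.2,-1.1],[0,-3.2,-1.1],[0,-3.2,-1.1],[0,-3.2,-1.1],[0,-2.8,-1],[0,-1.6,-0.5],[0,0,0],[0,0,0]],"rotation":[[0,0,0],[0,0,0],[0,0,0],[0,0,0],[0,0,0],[0,0,0],[0,0,0],[0,0,0],[0,0,0],[0,0,0],[0,0,0],[0,0,0]]}'
python3 - <<'E'
from plan import *
to((622.4,25.8,60),-104)
E
```

```text
clock: 21.0
eef_pos: [622.3, 25.0, 144.1]
tcp_rot: [0.085, -0.701, 0.085, 0.703]
ft_force: [-0.3, -0.6, 1.0]
width: 0.516
t 21.0 p [622.3  25.  144.1] f [-0.3 -0.6  1. ] w 0.516
[[-0.002, -0.239, -0.971], [-0.0, -0.971, 0.239], [-1.0, 0.001, 0.002]] yaw jaw -103.84
travel cm [ 8.41 -0.09 -0.  ] rot deg [ 0.16  0.09 -0.05]
```

```bash
python3 -m crank '{"gripper":[4.4,4.4,4.4,4.4,4.4,4.4],"travel":[[2,0,0],[3,0,0],[2.5,0,0],[1.2,0,0],[0,0,0],[0,0,0]],"rotation":[[0,0,0],[0,0,0],[0,0,0],[0,0,0],[0,0,0],[0,0,0]]}'
python3 - <<'E'
from plan import *
snap('top','top11'); snap('side','side11');crop('side11',220,130,320,215,7.5,'s2'); crop('top11',270,140,370,215,7,'t2'); 
to((622.4,25.8,17.5),-104)
E
```

```text
clock: 21.6
eef_pos: [623.4, 24.8, 58.5]
tcp_rot: [-0.086, 0.702, -0.086, -0.702]
ft_force: [-0.2, 0.1, 0.2]
width: 0.516
t 21.7 p [624.1  25.2  59.2] f [0.4 0.3 0.3] w 0.514
[[0.002, -0.241, -0.97], [0.0, -0.97, 0.241], [-1.0, -0.001, -0.002]] yaw jaw -103.97
travel cm [ 4.17 -0.02  0.18] rot deg [ 0.03 -0.11  0.03]
```

View pics/s2.png

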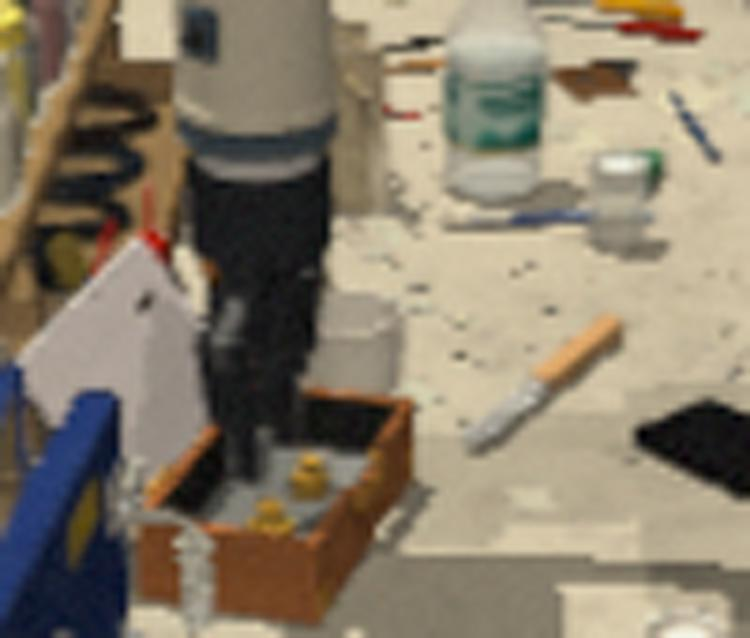

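View pics/t2.png

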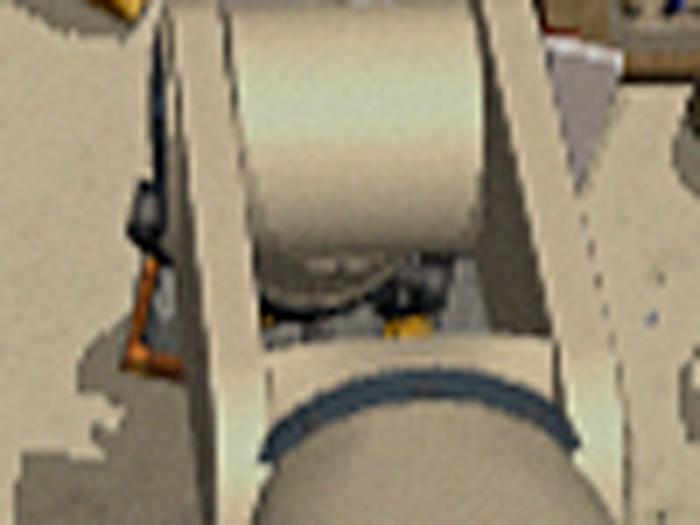

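```bash
python3 - <<'E'
from plan import *
b=load('side11')
for P in ((629.4,46.8,59),(629.4,46.8,64),(618.8,3.8,62),(622,26,25),(622,26,40),(606.5,-39.4,22)): print(P,((proj(b,P)-[220,130])*7.5+3.5).round(0))
E
```

```text
(629.4, 46.8, 59) [[248. 486.]]
(629.4, 46.8, 64) [[248. 477.]]
(618.8, 3.8, 62) [[275. 444.]]
(622, 26, 25) [[267. 525.]]
(622, 26, 40) [[267. 500.]]
(606.5, -39.4, 22) [[306. 474.]]
```

```bash
python3 -m crank '{"gripper":[4.4,4.4,4.4,4.4,4.4,4.4],"travel":[[0,0,0.3],[1,0,0],[1.5,0,0],[1.2,0,0],[0,0,0],[0,0,0]],"rotation":[[0,0,0],[0,0,0],[0,0,0],[0,0,0],[0,0,0],[0,0,0]]}'
python3 - <<'E'
from plan import *
snap('side','side12');crop('side12',235,170,285,215,14,'s2');
to((622.4,25.8,17.5),-104)
E
```

```text
clock: 22.3
eef_pos: [619.7, 26.1, 19.9]
tcp_rot: [0.086, -0.701, 0.086, 0.702]
ft_force: [-0.6, -0.2, -0.1]
width: 0.517
t 22.35 p [620.2  26.1  20.5] f [ 0.7 -0.1  0.3] w 0.516
[[-0.001, -0.241, -0.97], [-0.0, -0.97, 0.241], [-1.0, 0.0, 0.001]] yaw jaw -103.96
travel cm [ 0.3  -0.02 -0.22] rot deg [ 0.04  0.03 -0.01]
```

View pics/s2.png

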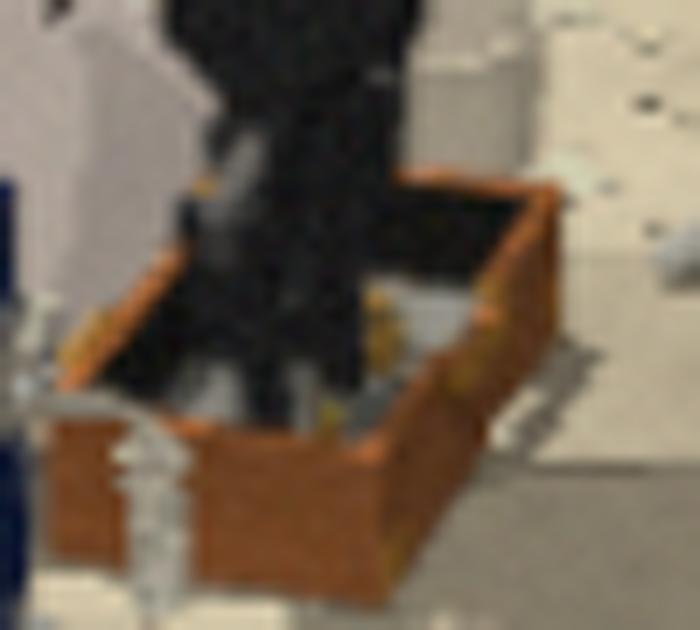

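```bash
python3 -m crank '{"gripper":[4.4,4.4,3.5,3,2.2,2.2,2.2,2.2,2,2,2],"travel":[[0.25,0,0],[0,0,0],[0,0,0],[0,0,0],[0,0,0],[0,0,0],[0,0,0],[0,0,0],[0,0,0],[0,0,0],[0,0,0]],"rotation":[[0,0,0],[0,0,0],[0,0,0],[0,0,0],[0,0,0],[0,0,0],[0,0,0],[0,0,0],[0,0,0],[0,0,0],[0,0,0]]}'
```

```text
clock: 23.45
eef_pos: [620.4, 26.1, 18.9]
tcp_rot: [-0.086, 0.702, -0.086, -0.702]
ft_force: [-2.6, -0.7, 6.0]
width: 0.264
```

```bash
python3 -m crank '{"gripper":[1.2,1.2,1.2,1.2],"travel":[[0,0,0],[0,0,0],[0,0,0],[0,0,0]],"rotation":[[0,0,0],[0,0,0],[0,0,0],[0,0,0]]}';  python3 -m crank '{"gripper":[1.2,1.2,1.2,1.2,1.2,1.2,1.2],"travel":[[-0.2,0,0],[-0.5,0,0],[-1,0,0],[-1.5,0,0],[-2,0,0],[-1,0,0],[0,0,0]],"rotation":[[0,0,0],[0,0,0],[0,0,0],[0,0,0],[0,0,0],[0,0,0],[0,0,0]]}'
python3 - <<'E'
from plan import *
snap('side','side13');crop('side13',225,160,285,215,11,'s2');show()
E
```

```text
clock: 23.85
eef_pos: [620.4, 26.1, 18.9]
tcp_rot: [-0.086, 0.702, -0.086, -0.702]
ft_force: [-1.3, -0.1, 5.4]
width: 0.265
clock: 24.55
eef_pos: [621.7, 26.2, 82.7]
tcp_rot: [-0.086, 0.703, -0.086, -0.701]
ft_force: [-0.2, 0.5, -0.3]
width: 0.264
t 24.6 p [620.9  26.1  81.4] f [-0.2 -0.7 -1.2] w 0.26
[[0.002, -0.241, -0.97], [0.0, -0.97, 0.241], [-1.0, -0.001, -0.002]] yaw jaw -103.96
```

View pics/s2.png

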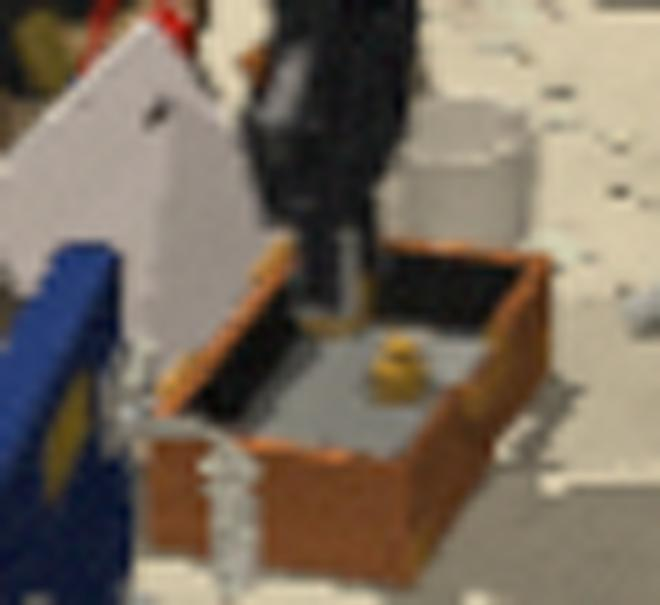

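```bash
python3 -m crank '{"gripper":[1.2,1.2,1.2],"travel":[[-2,0,0],[-2,0,0],[0,0,0]],"rotation":[[0,0,0],[0,0,0],[0,0,0]]}'
python3 - <<'E'
from plan import *
to((475.5,276,110),-104)
E
```

```text
clock: 24.9
eef_pos: [621.5, 26.2, 121.9]
tcp_rot: [-0.086, 0.703, -0.086, -0.701]
ft_force: [0.4, -0.7, -0.1]
width: 0.266
t 24.9 p [621.5  26.2 121.9] f [ 0.4 -0.7 -0.1] w 0.266
[[0.003, -0.241, -0.97], [0.0, -0.97, 0.241], [-1.0, -0.001, -0.003]] yaw jaw -103.96
travel cm [  1.15 -20.72  20.2 ] rot deg [ 0.04 -0.17  0.05]
```

```bash
python3 -m crank '{"gripper":[1.2,1.2,1.2,1.2,1.2,1.2,1.2,1.2,1.2,1.2,1.2,1.2,1.2],"travel":[[0,-0.8,0.8],[0,-1.6,1.6],[0,-2.2,2.2],[0,-2.4,2.3],[0,-2.4,2.3],[0,-2.4,2.3],[0,-2.4,2.3],[0,-2.2,2.2],[0,-1.8,1.8],[0,-1.5,1.4],[0,-1,1],[0,0,0],[0,0,0]],"rotation":[[0,0,0],[0,0,0],[0,0,0],[0,0,0],[0,0,0],[0,0,0],[0,0,0],[0,0,0],[0,0,0],[0,0,0],[0,0,0],[0,0,0],[0,0,0]]}'
python3 - <<'E'
from plan import *
to((475.5,276,60),-104)
E
```

```text
clock: 26.2
eef_pos: [473.6, 275.5, 119.6]
tcp_rot: [0.085, -0.702, 0.086, 0.702]
ft_force: [0.3, 0.0, -0.5]
width: 0.264
t 26.2 p [473.6 275.5 119.6] f [ 0.3  0.  -0.5] w 0.264
[[-0.001, -0.24, -0.971], [-0.001, -0.971, 0.24], [-1.0, 0.001, 0.001]] yaw jaw -103.91
travel cm [ 5.96 -0.1  -0.17] rot deg [ 0.09  0.04 -0.05]
```

```bash
python3 -m crank '{"gripper":[1.2,1.2,1.2,1.2,1.2,1.2],"travel":[[2,-0.1,-0.1],[2,0,0],[1.5,0,0],[0.8,0,0],[0,0,0],[0,0,0]],"rotation":[[0,0,0],[0,0,0],[0,0,0],[0,0,0],[0,0,0],[0,0,0]]}'
python3 - <<'E'
from plan import *
snap('side','side14');crop('side14',260,180,330,260,7.5,'s2');snap('top','top14');crop('top14',190,190,270,270,7,'t2')
to((475.5,276,29),-104)
b=load('side14')
for P in((475.5,276,20),(475,276,47)): print(((proj(b,P)-[260,180])*7.5+3.5).round(0))
E
```

```text
clock: 26.8
eef_pos: [475.8, 276.2, 57.6]
tcp_rot: [-0.086, 0.702, -0.086, -0.702]
ft_force: [-0.1, -0.6, -1.7]
width: 0.264
t 26.9 p [476.  276.6  58. ] f [-0.1  0.6 -1.1] w 0.265
[[0.001, -0.242, -0.97], [0.001, -0.97, 0.242], [-1.0, -0.001, -0.001]] yaw jaw -103.98
travel cm [2.9  0.07 0.04] rot deg [ 0.02 -0.05  0.05]
[[239. 423.]]
[[242. 373.]]
```

View pics/s2.png

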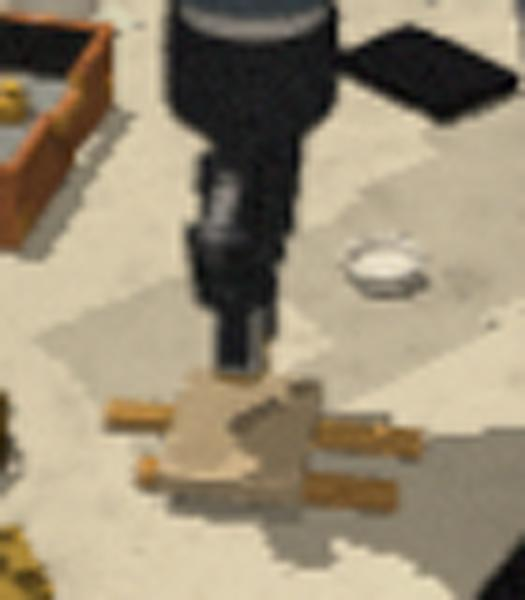

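View pics/t2.png

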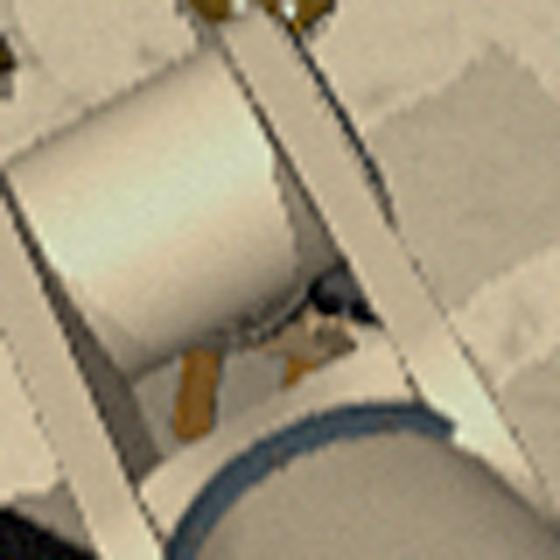

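```bash
python3 -m crank '{"gripper":[1.2,1.2,1.2,1.2,1.2,1.2,1.2],"travel":[[0.5,0,0.2],[0.8,0,0],[0.6,0,0],[0.4,0,0],[0.2,0,0],[0,0,0],[0,0,0]],"rotation":[[0,0,0],[0,0,0],[0,0,0],[0,0,0],[0,0,0],[0,0,0],[0,0,0]]}';python3 -m crank '{"gripper":[1.2,1.2,1.2,1.2],"travel":[[0.1,0,0],[0,0,0],[0,0,0],[0,0,0]],"rotation":[[0,0,0],[0,0,0],[0,0,0],[0,0,0]]}'
```

```text
clock: 27.6
eef_pos: [473.5, 277.0, 32.3]
tcp_rot: [-0.086, 0.702, -0.086, -0.702]
ft_force: [-0.2, -0.3, -0.1]
width: 0.26
clock: 28.0
eef_pos: [473.5, 277.0, 31.4]
tcp_rot: [-0.086, 0.702, -0.086, -0.702]
ft_force: [-0.0, 0.7, -1.9]
width: 0.263
```

```bash
python3 -m crank '{"gripper":[1.2,1.2,1.2,1.2],"travel":[[0.1,0,0],[0,0,0],[0,0,0],[0,0,0]],"rotation":[[0,0,0],[0,0,0],[0,0,0],[0,0,0]]}';python3 -m crank '{"gripper":[1.2,1.2,1.2,1.2],"travel":[[0.07,0,0],[0,0,0],[0,0,0],[0,0,0]],"rotation":[[0,0,0],[0,0,0],[0,0,0],[0,0,0]]}'; python3 -m crank '{"gripper":[1.2,1.2,1.2,1.2],"travel":[[0.05,0,0],[0,0,0],[0,0,0],[0,0,0]],"rotation":[[0,0,0],[0,0,0],[0,0,0],[0,0,0]]}'
```

```text
clock: 28.4
eef_pos: [473.4, 276.9, 30.3]
tcp_rot: [0.086, -0.702, 0.086, 0.702]
ft_force: [-0.2, -0.4, -0.8]
width: 0.262
clock: 28.8
eef_pos: [473.4, 277.0, 29.6]
tcp_rot: [-0.086, 0.702, -0.086, -0.702]
ft_force: [-0.5, 1.2, -1.7]
width: 0.265
clock: 29.2
eef_pos: [473.5, 277.0, 29.4]
tcp_rot: [-0.086, 0.702, -0.086, -0.702]
ft_force: [-1.6, -1.3, 5.1]
width: 0.261
```

```bash
python3 -m crank '{"gripper":[2.4,2.7,3.1,3.5,4,4.4,4.4,4.4,4.4,4.4,4.4,4.4,4.4,4.4],"travel":[[0,0,0],[0,0,0],[0,0,0],[0,0,0],[0,0,0],[0,0,0],[0,0,0],[-0.5,0,0],[-1,0,0],[-2,0,0],[-3,0,0],[-3,0,0],[-3,0,0],[0,0,0]],"rotation":[[0,0,0],[0,0,0],[0,0,0],[0,0,0],[0,0,0],[0,0,0],[0,0,0],[0,0,0],[0,0,0],[0,0,0],[0,0,0],[0,0,0],[0,0,0],[0,0,0]]}'
python3 -m crank '{"gripper":[4.4,4.4,4.4,4.4,4.4,4.4,4.4,4.4,4.4,4.4],"travel":[[0,1,1],[0,2,2],[0,3,2],[0,3,2],[0,3,2],[0,3,2],[0,3,2],[0,2,1],[0,1,0],[0,0,0]],"rotation":[[0,0,0],[0,0,0],[0,0,0],[0,0,0],[0,0,0],[0,0,0],[0,0,0],[0,0,0],[0,0,0],[0,0,0]]}'
python3 - <<'E'
from plan import *
snap('side','side15');crop('side15',210,130,330,260,4.6,'s2');snap('top','top15');crop('top15',190,120,430,290,3.3,'t2')
show()
E
```

```text
clock: 30.6
eef_pos: [475.8, 278.3, 159.0]
tcp_rot: [-0.088, 0.704, -0.084, -0.7]
ft_force: [0.1, 0.4, -0.3]
width: 0.522
clock: 31.6
eef_pos: [286.2, 106.1, 153.8]
tcp_rot: [0.086, -0.702, 0.086, 0.702]
ft_force: [-0.2, 0.2, -0.1]
width: 0.516
t 31.7 p [287.8 107.2 154.2] f [-0.8 -0.   0.6] w 0.515
[[0.001, -0.242, -0.97], [0.0, -0.97, 0.242], [-1.0, -0.001, -0.001]] yaw jaw -104.01
```

View pics/s2.png

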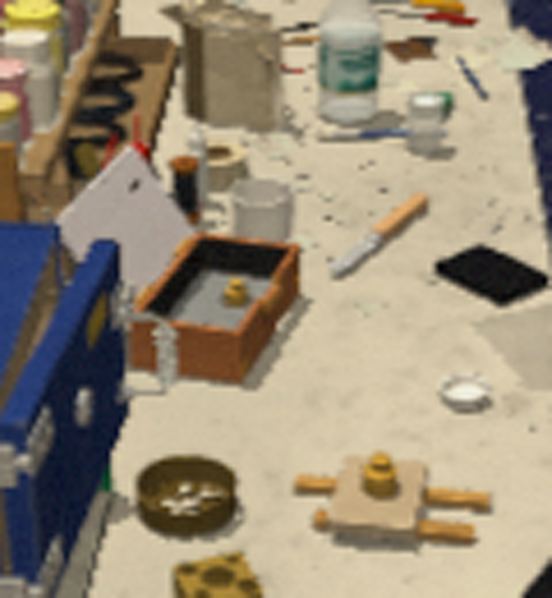

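View pics/t2.png

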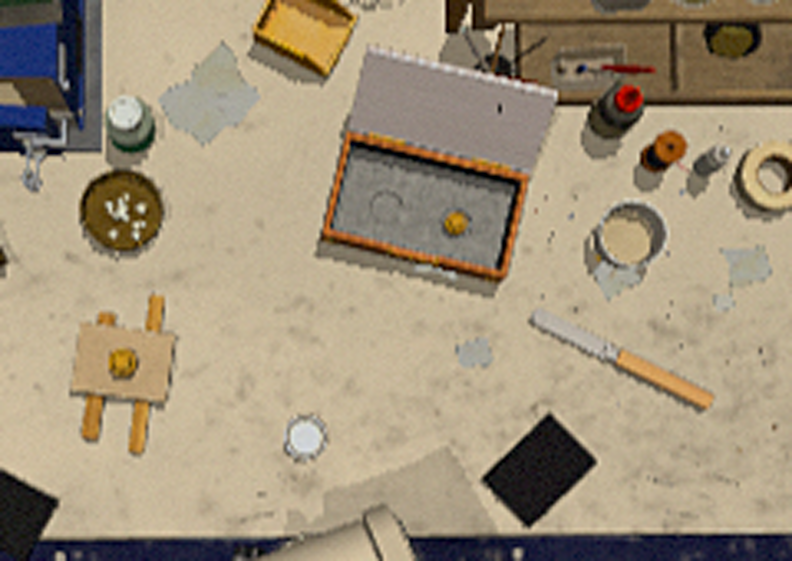

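The large weight stands upright at top crop (122,362) on the tile, with the tile's middle near (124,361). The knife lies flat, the cover is open and the small weight is in the case. I'll take one numeric check before handing in.

```bash
python3 - <<'E'
from meas import *
c=load('top15'); hsv=cv2.cvtColor(c['pixels'],cv2.COLOR_RGB2HSV).astype(int); S=hsv[...,1];V=hsv[...,2]
b=comp((S>140),(226,229)); ys,xs=np.nonzero(b); print('weight',onplane(c,xs.mean(),ys.mean(),37).round(1),b.sum())
t=comp((((S>80)&(S<125)&(V>150))|b),(218,229)); r,_=rect(c,t,20); print('tile',r)
h=comp((S>105)&(V>120),(390,236)); print('handle',rect(c,h,14)[0])
hand_in()
E
```

```text
weight [474.9 275.   37. ] 58
tile ((477.7934875488281, 275.74383544921875), (89.00082397460938, 65.25575256347656), 81.11536407470703)
handle ((456.8027038574219, -235.7103729248047), (96.092529296875, 15.515581130981445), 62.95640563964844)
the job is handed in; nothing more can be done
```

The job is done and handed in at about 31.7 s, well under the 64 s limit.

- **Cover:** I put the knife blade about 33 mm into the notch and lifted the cover along its hinge arc. At about 1 rad it left the blade and swung fully open by itself.
- **Knife:** I laid it back flat, within about 2 mm of where it first lay.
- **Large weight:** I picked the left of the two weights, which measured 27 mm across against 21 mm for the other. I set it down with about 5 N of contact and released it slowly.

**Last checks**
- The large weight stands upright about 3 mm from the tile's measured centre.
- The tile is within about 1 mm of where it was.
- The cover is open and the small weight is still in its pocket.
- The tub, tin and dish look unmoved.
- The gripper was clear of everything.

**Disagreements:** The side camera put things 3 to 5 mm (about 1 pixel) off the top camera's positions, and triangulated heights came out a few mm low. The finger opening also read 2 to 4 mm under the true widths. None of this affected the result.

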